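Wind up the potter's lifting stand with its loose crank

ROBOT

A 7-joint arm with a two-finger parallel gripper is mounted at the origin on the work surface. World frame = base frame: x ahead of the robot, y to its left, z up, the work surface at z = 0. Lengths are in m, angles in rad, forces in N, time in s.
With the tool pointing down it reaches from about 0.4 to 0.85 m from the base axis. Payload 10.4 kg.
Tool frame: the origin (TCP) lies on the centre line of the jaws, within the pads' length; the fingertips stand 11 mm ahead of it and the grasp point (between the pads) lies 8 mm behind it (tip_reach is the distance from the TCP to the fingertips, in m); z points along the fingers, y is the line along which they close (so a half turn about z gives the same grasp; the last joint's range is limited). The gripper opens to 85 mm and grips with 20 to 120 N. Pads are 22 mm wide; open, the fingers measure 114 mm over their backs; the gripper's body (76 mm by 85 mm) begins 54 mm behind the grasp point. The pads swing forward as they close: fully open they stand 13 mm farther back than shut.
Start: joints at [-1.339, 0.332, -0.065, 1.46, 0.022, 1.35, -0.088], TCP at [0.158, 0.605, 0.242] pointing down, gripper open.
Joint ranges: [-2.6, 2.6], [-0.5, 2.12], [-1.47, 1.34], [0.16, 2.42], [-1.27, 4.41], [0.06, 2.06], [-2.6, 2.6]. Speed limits (rad/s): [2.22, 2.22, 2.79, 2.79, 3.14, 3.14, 3.14].

INTERFACE

Orientations are given as a unit quaternion [x, y, z, w].
In Python, from workcell import get_obs, camera, hand_in, tip_reach gives the robot as it stands. The module is installed in compiled form; this text tells all that it offers.
- The arm moves only by the tool move_arm, never from a script. Its argument "plan" is a list of rows, each an object with "delta_pos": the shift along the tool's x, y, z in a scale on which 1.0 is 0.8 m, a list of three; "turn": the turn, a rotation vector about the tool's x, y, z in shares of 180 degrees (1.0 is 180 degrees), a list of three; "fingers": the closure, from 0 (fully open) to 1 (shut). A call has 1 to 12 rows; each row is the pose to reach, as a shift and turn from the pose commanded when the call began, along the tool's axes at that moment; what a row does not reach only later rows make up. A row lasts 1/8 s, in which the tool goes at most 62.5 mm and 10.7 degrees, less where a joint would pass 70% of its speed; a pose out of reach is approached as far as the arm can. Shift and turn numbers lie between -1 and 1, and a call with a number outside is refused. A call with a gripper value outside its range is refused whole. The fingers move at their own pace and stop on an object; "force" is the grip in N (left out, the last holds). Time passes only in rows, so rows that repeat a pose let the fingers close. It gives the time, the measured TCP pose, the force, the opening and the grip force at its end, in the units of the state.
- get_obs(): the state, without advancing time (a new reading comes with each control period).
- camera(name): name is "side" or "top" or "wrist"; returns a dict with "color" (420x560x3 uint8, red, green, blue), "range_z" (420x560 float32, m along the optical axis (not along the pixel's ray), 0 where there is no reading), "fx", "fy", "cx", "cy" (pixels), "R" (3x3) and "t" (3): a world point X has camera coordinates R X + t; the wrist camera has in their place "tool_from_camera" (4x4, takes a point from camera to tool coordinates, whose origin is the TCP and whose axes are the flange's). Camera axes: x right, y down, z forward; pixel columns grow to the right and rows downward; lengths in m; the calibration is good to about 2 mm. A picture is of the moment at which its call begins: read the wrist's pose just before it.
- hand_in(): hands the job in; it is judged then, once.
The state is a dict: "clock": time; "joint_pos": joint angles; "joint_velocities": joint speeds; "tau": joint torques, N m; "position": TCP position; "ee_rot": TCP orientation; "ft_force": force on the tool from outside, world axes, zero at the start; "torque": the same for the moment, N m; "grip_width": opening from 0.0 (shut) to 1.0 (fully open); "grasp_force": force on a finger pad.
Only numpy, scipy, OpenCV 4.12 (cv2) and the standard library are available. Lean on these libraries where they do the work, as an engineer would, in place of code of your own. Each camera call takes 0.05 s, during which the arm holds its last target. There are 200 camera calls.

TASK

Take the loose crank from the grey tray, fit it fully down onto the square shaft of the green lifting stand, and wind it gently clockwise until the round plate carrying the jug comes up to its stop, flush with the wooden board. Then lift the crank straight off and set it back in the tray, socket down. Feel your way and never force the crank, neither onto the shaft nor against the stop (10 N at the hand is plenty); set it down rather than dropping it, and leave the jug and the two small jars standing undisturbed.

Things in the scene. Friction and masses are not known exactly. Their poses are not given: they have to be found in the camera images.
- stand: Fixed green lifting stand. Origin on the table under the axis of its vertical square shaft; z up, +y runs from the shaft to the plate and on to the wooden board. Base plate 150 wide (x), y = -65 to 425. Gearbox under the shaft 90 x 90, top at z = 89; on it a round dark collar, radius 24, flat top at z = 100. The 16 x 16 brass shaft stands out of it from z = 100 to 124.
- shaft_axis (a point): Point fixed to the stand on the shaft's axis at the collar's top, where the underside of a fully seated hub rests; the shaft's end is 24 mm above. It does NOT turn with the shaft: the angle of the square differs every time and is not measured; find it by eye or feel (it repeats every 90 degrees). The shaft resists turning with about 0.22 N m (3 N at the knob) and stays where it is left.
- plate_top (a point): Centre of the top face of the round aluminium plate, radius 66, that the shaft raises: at y = 180 of the stand, z = 45 + lift.
- board_edge (a point): Middle of the top edge of the fixed wooden board next to the plate, at stand y = 250, z = 75; the board reaches to y = 420. At the stop the plate's top is level with it.
- lift (a joint): Height of the plate in m, growing upwards: 0.030 at its hard top stop, flush with the board; starts between -0.008 and 0.008. Turning the shaft clockwise seen from above raises it 30 mm per turn, so 0.75 to 1.25 turns are needed.
- crank: Loose crank, dark steel hub, bare metal arm, about 0.26 kg. Origin at the centre of the hub's underside, z up when the socket faces down. Hub 34 x 34 x 36 high, sides parallel to x and y, with a square hole of 18 right through, parallel to the sides, chamfered 2 mm at the underside. The arm, 22 wide, 8 thick, flush with the underside, runs along +x to x = 88 and carries the knob.
- knob_mid (a point): Centre of the crank's upright round red knob, at x = 75, z = 33 of the crank. The knob has radius 11, reaches from z = 11 to 56 and spins freely on its own axis.
- tray: Fixed grey open tray, 190 (x) by 240 (y), wall 5 thick and 16 high, inner floor 5 above the table. Origin at the centre of its underside. The crank starts in it, socket down, lying flat.
- jug: Loose terracotta jug 80 high, radius 34, standing on the plate. Origin at the centre of its foot. Leave it standing there.
- jar_a: Loose terracotta small jar, 66 high, radius 26, standing on the wooden board. Origin at the centre of its foot.
- jar_b: Loose blue small jar, 66 high, radius 26, standing on the wooden board. Origin at the centre of its foot.
Mind the look-alikes: they are no part of the job. Of the things like the crank, leave any that is yellow; of the rest the smaller one is meant. Leave any purple look-alike of the jug alone.

How it is judged:
On the way, in this order (a step that is already met when the one before it is completed fails the run):
1. the crank sits fully down on the square shaft (horizontal distance between crank and shaft_axis below 0.004 m and z of crank in the frame of shaft_axis below 0.004 m and angle between crank's own z axis and vertical below 0.1 rad), for 0.2 s.
2. the plate is wound up flush with the board, the crank still on the shaft (value of joint lift above 0.027 m and horizontal distance between crank and shaft_axis below 0.006 m and z of crank in the frame of shaft_axis below 0.012 m), for 0.2 s.
3. the crank is lifted clear of the shaft, by the fingers (z of crank in the frame of shaft_axis above 0.026 m and contact force between the fingers and crank above 0.5 N), for 0.1 s.
At the end, for the whole second after the job is handed in: The plate stays within 3 mm of flush with the board; the crank lies flat, socket down and at rest on the tray's floor (not on its wall), released; the jug stands upright within 35 mm of the plate's centre and both jars stand upright (value of joint lift above 0.027 m and x of crank in the frame of tray between -0.09 and 0.09 m and y of crank in the frame of tray between -0.115 and 0.115 m and z of crank in the frame of tray below 0.008 m and angle between crank's own z axis and vertical below 0.06 rad and linear speed of each of crank, jug below 0.02 m/s and horizontal distance between jug and plate_top below 0.035 m and angle between each of jug, jar_a, jar_b's own z axis and vertical below 0.1 rad); the robot touches nothing.
It fails at once if the hub is jammed down on the end of the shaft before it fits (over 60 N of contact in all) (contact force between crank and stand above 60 N and z of crank in the frame of shaft_axis above 0.018 m).
It fails at once if the crank is forced on the shaft or against the stop (over 200 N of contact in the socket, about 20 N at the knob) (contact force between crank and stand above 200 N).
It fails at once if the crank is dropped or thrown (faster than 0.7 m/s out of the fingers) (linear speed of crank above 0.7 m/s and contact force between the fingers and crank below 0.3 N).
It fails at once if the jug is tipped or knocked along the plate (angle between jug's own z axis and vertical above 0.3 rad or horizontal distance between jug and plate_top above 0.035 m).
It fails at once if a jar is shifted by more than 20 mm (distance of any of jar_a, jar_b from where it was at the start of the episode above 0.02 m).
It also fails if it takes over 72 s, if anything falls off the work surface, if the arm or the gripper's body presses on something with over 40 N, if the wrist force passes 120 N, or if a joint passes its speed limit or range.

## Working session

There is one attempt and no reset: what is moved stays moved. The work goes in short steps, Python scripts to look and compute and a tool call to move; the robot and the scene stay as the last step left them, time stands still between calls to the robot, and variables do not carry over. Pictures are saved under pics/ and viewed, at most 10 in all, crops included, and the job is handed in when it is done.

Besides the shell and the picture viewer there is one more tool, called after "Emit:" as a command line: name --argument value ..., lists and objects as JSON in quotes. move_arm: Moves the arm, as the interface text tells. Its arguments: {"type":"object","properties":{"plan":{"type":"array","items":{"type":"object","properties":{"delta_pos":{"type":"array","items":{"type":"number"}},"turn":{"type":"array","items":{"type":"number"}},"fingers":{"type":"number"}}}},"force":{"type":"number"}},"required":["plan"]}

```bash
mkdir -p pics; python3 - <<'E'
from workcell import *
import cv2,numpy as np
print(get_obs(),tip_reach)
for n in("top","side"):
    c=camera(n);cv2.imwrite(f"pics/{n}0.png",c["color"][:,:,::-1]);np.savez(f"{n}0.npz",**c)
    print(n,c["fx"],c["cx"],c["cy"],c["R"].round(3),c["t"].round(3))
E
```

```text
{'clock': 0.0, 'joint_pos': array([-1.33859973,  0.33284277, -0.06470397,  1.46094672,  0.02160711,
        1.34989974, -0.08851868]), 'joint_velocities': array([-0.00157911, -0.00250522, -0.0007977 , -0.00024208,  0.00158685,
        0.0009533 ,  0.00092045]), 'tau': array([ 4.60616575e-04, -6.25467110e+01,  4.94271715e-02, -3.91588676e+01,
        1.63011497e-02,  9.96312912e-03, -7.59104523e-06]), 'position': array([0.15744378, 0.60447008, 0.24153153]), 'ee_rot': array([ 1.27050090e-01,  9.91896055e-01, -6.98351540e-04, -5.33167070e-05]), 'ft_force': array([ 0.50375411, -0.92316684, -0.10365295]), 'torque': array([ 0.0448395 ,  0.00571985, -0.01926483]), 'grasp_force': 0.0, 'grip_width': 0.999255146542027} 0.011
top 456.80215122964034 271.05439291821205 205.52045924510207 [[-0.034 -0.999  0.001]
 [-0.979  0.033 -0.2  ]
 [ 0.2   -0.008 -0.98 ]] [-0.05   0.524  1.216]
side 431.36491998695044 271.0235087582833 213.2063472267664 [[ 0.995 -0.1   -0.007]
 [-0.073 -0.675 -0.734]
 [ 0.068  0.731 -0.679]] [-0.516  0.076  1.046]
```

View pics/top0.png

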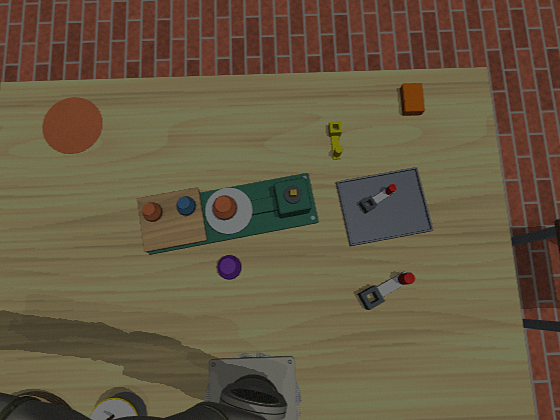

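View pics/side0.png

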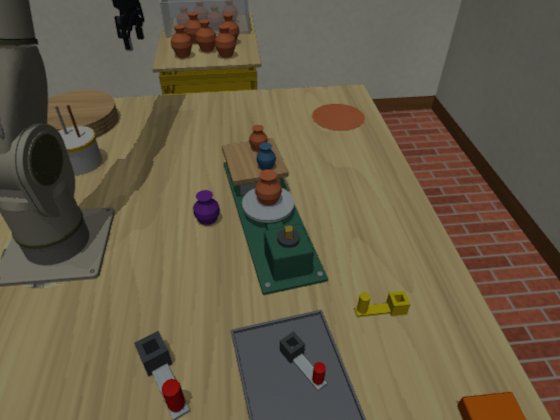

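The top view shows the tray crank's hub near (367,204) with its knob at (391,188). The shaft is at (293,194), the plate at (228,210), and the jars at (152,211) and (186,205). I'll enlarge this area.

```bash
cat > h.py <<'E'
import numpy as np
def P(c,u,v,z=None):
    "world point of pixel, by depth or on plane z"
    R,t=c["R"],c["t"]; d=np.array([(u-c["cx"])/c["fx"],(v-c["cy"])/c["fy"],1])
    if z is None: return R.T@(d*c["range_z"][int(round(v)),int(round(u))]-t)
    o=-R.T@t; r=R.T@d; return o+r*(z-o[2])/r[2]
E
python3 - <<'E'
import numpy as np,cv2
from h import *
c=np.load("top0.npz")
im=c["color"][:,:,::-1]
a=cv2.resize(im[165:225,265:345],(800,600),interpolation=cv2.INTER_CUBIC)[:, :500]
b=cv2.resize(im[170:220,350:405],(550,500),interpolation=cv2.INTER_CUBIC)
o=np.zeros((600,800,3),np.uint8); o[:,:400]=a[:,50:450]; o[:500,400:]=b[:,0:400]
o=np.zeros((600,800,3),np.uint8); 
o[:,:400]=cv2.resize(im[165:225,272:312],(400,600),interpolation=cv2.INTER_CUBIC)
o[:480,400:]=cv2.resize(im[175:223,357:397],(400,480),interpolation=cv2.INTER_CUBIC)
cv2.imwrite("pics/crop1.png",o)
for n,u,v in [("shaft",293,194),("hub",367,204),("knob",391,188),("plate",240,220),("collar",287,199),("gear",280,208),("board",170,230),("traycorner",337,183),("tc2",416,169),("tc3",431,232),("tc4",350,244),("floor",400,215),("jug",224,206),("jarA",152,211),("jarB",186,205),("table",300,300)]: print(n,P(c,u,v).round(4))
E
```

```text
shaft [ 0.5359 -0.1257  0.1284]
hub [ 0.5263 -0.344   0.0103]
knob [ 0.5591 -0.4027  0.0619]
plate [0.4858 0.0198 0.046 ]
collar [ 0.5286 -0.1105  0.1029]
gear [ 0.5066 -0.0912  0.0931]
board [0.4601 0.2079 0.0727]
traycorner [ 0.592  -0.262   0.0079]
tc2 [ 0.6245 -0.4935  0.0149]
tc3 [ 0.4406 -0.5237 -0.0012]
tc4 [ 0.4132 -0.2879  0.0063]
floor [ 0.4926 -0.4387  0.0011]
jug [0.5106 0.056  0.1249]
jarA [0.5002 0.2396 0.142 ]
jarB [0.5125 0.1518 0.1445]
table [ 0.2626 -0.1397 -0.0037]
```

View pics/crop1.png

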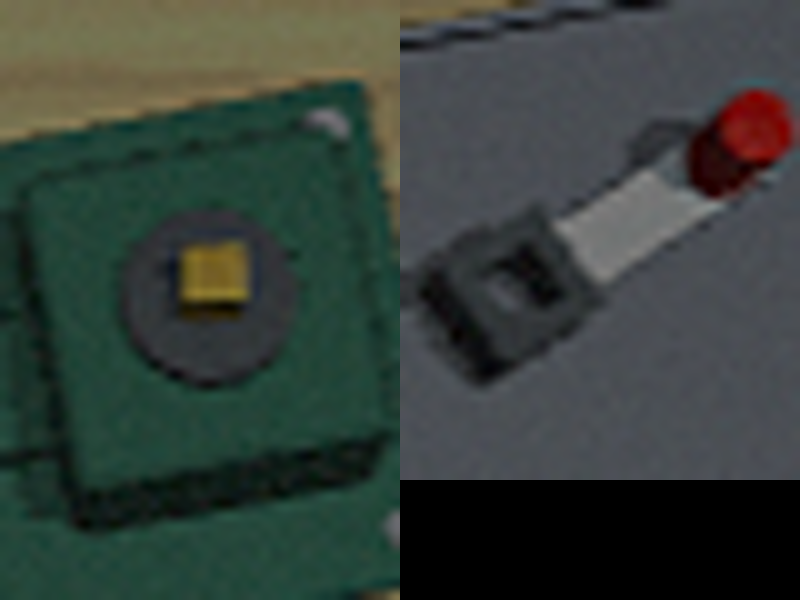

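The shaft's square top is centred at about (293,191.7) in image pixels. The hub's top face is at about (368.5,203.5) and the knob top at (392.2,186.9). Next I'll intersect these with planes at their known heights.

```bash
python3 - <<'E'
import numpy as np
from h import *
from workcell import get_obs
from scipy.spatial.transform import Rotation as Ro
c=np.load("top0.npz")
s=P(c,293.05,191.65,.124);col=P(c,292.6,194.2,.100);h=P(c,368.5,203.5,.041);k=P(c,392.2,186.9,.061);pl=P(c,228,210.5,.045)
print("shaft",s,"collar",col,"hub",h,"knob",k,"plate",pl)
d=k-h;print("len",np.hypot(*d[:2]),"crank yaw",np.degrees(np.arctan2(d[1],d[0])))
d=pl-s;print("stand y dist",np.hypot(*d[:2]),np.degrees(np.arctan2(d[1],d[0])))
for u,v in[(337,183),(416,169),(431,232),(350,244)]: print("traycorner",P(c,u,v,.016))
o=get_obs();R=Ro.from_quat(o["ee_rot"]).as_matrix()
print(R.round(3)); print("tool delta to shaft@.30",R.T@(np.array([s[0],s[1],.30])-o["position"]))
E
```

```text
shaft [ 0.54327461 -0.12633996  0.124     ] collar [ 0.54190864 -0.12622869  0.1       ] hub [ 0.52144556 -0.34149354  0.041     ] knob [ 0.56231912 -0.40656248  0.061     ] plate [0.51393523 0.0527749  0.045     ]
len 0.07684149221553016 crank yaw -57.86470480275807
stand y dist 0.18150188118517518 99.30255137974174
traycorner [ 0.58996677 -0.26075498  0.016     ]
traycorner [ 0.62416961 -0.49315999  0.016     ]
traycorner [ 0.43833456 -0.51756644  0.016     ]
traycorner [ 0.41207564 -0.28620075  0.016     ]
[[-0.968  0.252 -0.   ]
 [ 0.252  0.968 -0.001]
 [-0.    -0.001 -1.   ]]
tool delta to shaft@.30 [-0.55755535 -0.61007453 -0.05758289]
```

Careful with the scale: shifts go in shares of 0.8 m and turns go in shares of 180 degrees. That gives: -0.525 m / 0.8 = -0.6563, -0.482 m / 0.8 = -0.6025.

Emit:
move_arm --plan '[{"delta_pos":[-0.05,-0.0538,-0.0625]},{"delta_pos":[-0.1,-0.1088,-0.075]},{"delta_pos":[-0.15,-0.1625,-0.075]},{"delta_pos":[-0.2,-0.2175,-0.075]},{"delta_pos":[-0.25,-0.2725,-0.075]},{"delta_pos":[-0.3,-0.3275,-0.075]},{"delta_pos":[-0.35,-0.3825,-0.075]},{"delta_pos":[-0.4,-0.4375,-0.075]},{"delta_pos":[-0.45,-0.4925,-0.075]},{"delta_pos":[-0.5,-0.5475,-0.075]},{"delta_pos":[-0.55,-0.6025,-0.075]},{"delta_pos":[-0.6,-0.6563,-0.075]}]'

```text
validation failed for argument at $.pl...
```

```bash
python3 - <<'E'
from workcell import *
import cv2,numpy as np
o=get_obs();print(o["position"],o["ee_rot"],o["joint_pos"])
c=camera("wrist");cv2.imwrite("pics/w0.png",c["color"][:,:,::-1]);np.savez("w0.npz",pos=o["position"],q=o["ee_rot"],**c)
print(c["fx"],c["cx"],c["cy"],c["tool_from_camera"].round(4))
E
```

```text
[0.15749082 0.60450507 0.24159543] [ 1.27065009e-01  9.91894186e-01 -6.36572022e-04 -4.08949055e-05] [-1.33856675  0.3328186  -0.06467761  1.46084434  0.02161675  1.34990121
 -0.08849081]
352.42390920288443 280.18438818765526 218.18990208358926 [[ 4.000e-04 -9.657e-01 -2.597e-01  6.450e-02]
 [ 1.000e+00  4.000e-04  4.000e-04 -2.000e-04]
 [-3.000e-04 -2.597e-01  9.657e-01 -1.307e-01]
 [ 0.000e+00  0.000e+00  0.000e+00  1.000e+00]]
```

View pics/w0.png

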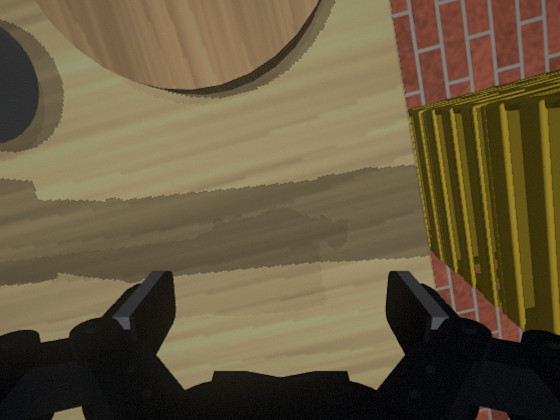

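The wrist view shows only the start location, since the arm has not moved. The fingers are at the bottom of the picture, at columns 165 and 395. The move call was refused, so I'll retry with every field filled in.

Emit:
move_arm --plan '[{"delta_pos":[-0.05,-0.0538,-0.0625],"turn":[0,0,0],"fingers":0},{"delta_pos":[-0.1,-0.1088,-0.075],"turn":[0,0,0],"fingers":0},{"delta_pos":[-0.15,-0.1625,-0.075],"turn":[0,0,0],"fingers":0},{"delta_pos":[-0.2,-0.2175,-0.075],"turn":[0,0,0],"fingers":0},{"delta_pos":[-0.25,-0.2725,-0.075],"turn":[0,0,0],"fingers":0},{"delta_pos":[-0.3,-0.3275,-0.075],"turn":[0,0,0],"fingers":0},{"delta_pos":[-0.35,-0.3825,-0.075],"turn":[0,0,0],"fingers":0},{"delta_pos":[-0.4,-0.4375,-0.075],"turn":[0,0,0],"fingers":0},{"delta_pos":[-0.45,-0.4925,-0.075],"turn":[0,0,0],"fingers":0},{"delta_pos":[-0.5,-0.5475,-0.075],"turn":[0,0,0],"fingers":0},{"delta_pos":[-0.55,-0.6025,-0.075],"turn":[0,0,0],"fingers":0},{"delta_pos":[-0.6,-0.6563,-0.075],"turn":[0,0,0],"fingers":0}]' --force 30

```text
clock: 1.65
position: [0.4902, -0.0261, 0.3024]
ee_rot: [0.127, 0.992, 0.0, 0.0]
ft_force: [0.7, 1.4, -0.0]
grip_width: 0.999
grasp_force: 0.0
```

Scaled: -0.083 m / 0.8 = -0.1038, -0.057 m / 0.8 = -0.0713.

Emit:
move_arm --plan '[{"delta_pos":[-0.0375,-0.0525,0.025],"turn":[0,0,0],"fingers":0},{"delta_pos":[-0.0713,-0.1038,0.0625],"turn":[0,0,0],"fingers":0},{"delta_pos":[-0.0713,-0.1038,0.0625],"turn":[0,0,0],"fingers":0},{"delta_pos":[-0.0713,-0.1038,0.0625],"turn":[0,0,0],"fingers":0}]'

```text
clock: 2.15
position: [0.5239, -0.1185, 0.2522]
ee_rot: [0.127, 0.992, 0.0, -0.0]
ft_force: [-0.3, 0.9, 0.3]
grip_width: 1.003
grasp_force: 0.0
```

```bash
cat >> h.py <<'E'
def shot(name):
    from workcell import get_obs,camera
    from scipy.spatial.transform import Rotation as Ro
    import cv2
    o=get_obs();c=dict(camera("wrist"));M=np.eye(4);M[:3,:3]=Ro.from_quat(o["ee_rot"]).as_matrix();M[:3,3]=o["position"]
    W=np.linalg.inv(M@c["tool_from_camera"]);c["R"]=W[:3,:3];c["t"]=W[:3,3]
    cv2.imwrite(f"pics/{name}.png",c["color"][:,:,::-1]);np.savez(f"{name}.npz",**c);print(o["position"],o["joint_pos"].round(3))
    return c
def pix(c,X):
    x=c["R"]@np.asarray(X)+c["t"];return c["fx"]*x[0]/x[2]+c["cx"],c["fy"]*x[1]/x[2]+c["cy"]
E
python3 - <<'E'
from h import *
import cv2
c=shot("w1");u,v=pix(c,[.5430,-.1263,.124]);print(u,v)
u,v=int(u),int(v);a=max(u-40,0);b=max(v-30,0);print("crop origin",a,b)
cv2.imwrite("pics/w1c.png",cv2.resize(c["color"][b:b+60,a:a+80,::-1],None,fx=10,fy=10,interpolation=cv2.INTER_CUBIC))
E
```

```text
[ 0.52387611 -0.11847001  0.25219654] [-0.573  0.149  0.792  1.715 -0.109  1.324  1.556]
276.748915306484 237.5076208839272
crop origin 236 207
```

View pics/w1c.png

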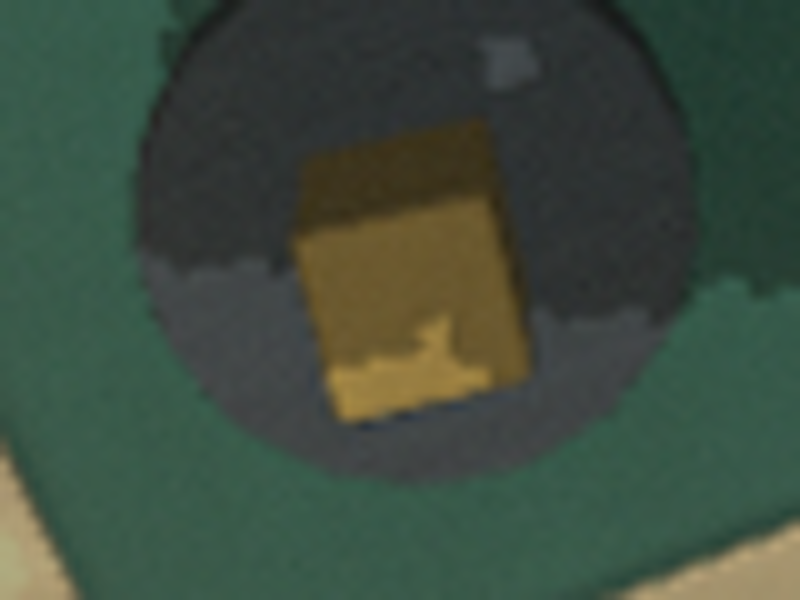

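The shaft's top-face corners in the crop are (295,238), (490,197), (530,380) and (343,423).

```bash
python3 - <<'E'
from h import *
c=np.load("w1.npz")
q=np.array([P(c,236+(x+.5)/10-.5,207+(y+.5)/10-.5,.124)for x,y in[(295,238),(490,197),(530,380),(343,423)]])
e=np.roll(q,-1,0)-q;print(q.round(4),q.mean(0),np.hypot(e[:,0],e[:,1]),np.degrees(np.arctan2(e[:,1],e[:,0]))%90)
col=[P(c,236+x/10,207+y/10,.1) for x,y in[(137,200),(692,200)]];print(col,np.mean(col,0),np.hypot(*(col[0]-col[1])[:2]))
E
```

```text
[[ 0.5352 -0.1335  0.124 ]
 [ 0.5357 -0.1182  0.124 ]
 [ 0.5509 -0.1189  0.124 ]
 [ 0.5506 -0.1339  0.124 ]] [ 0.54309687 -0.12612483  0.124     ] [0.01531731 0.01513234 0.01496803 0.01547694] [87.78338818 87.44956837 89.09486228 88.76459351]
[array([ 0.53592225, -0.14807183,  0.1       ]), array([ 0.54761407, -0.10312213,  0.1       ])] [ 0.54176816 -0.12559698  0.1       ] 0.04644539851865296
```

Scaled: -0.203 m / 0.8 = -0.2538, -0.05 m / 0.8 = -0.0625, 0.756 rad / 3.1416 = 0.2406.

Emit:
move_arm --plan '[{"delta_pos":[-0.0125,-0.0625,0.0125],"turn":[0,0,0.0477],"fingers":0},{"delta_pos":[-0.025,-0.125,0.025],"turn":[0,0,0.1019],"fingers":0},{"delta_pos":[-0.0375,-0.1875,0.0375],"turn":[0,0,0.1528],"fingers":0},{"delta_pos":[-0.0488,-0.2538,0.0625],"turn":[0,0,0.2005],"fingers":0},{"delta_pos":[-0.0488,-0.2538,0.0625],"turn":[0,0,0.2406],"fingers":0},{"delta_pos":[-0.0488,-0.2538,0.0625],"turn":[0,0,0.2406],"fingers":0},{"delta_pos":[-0.0488,-0.2538,0.0625],"turn":[0,0,0.2406],"fingers":0}]'

```text
clock: 3.08
position: [0.5116, -0.3236, 0.2028]
ee_rot: [0.482, 0.876, 0.001, 0.0]
ft_force: [-0.2, 0.1, -0.3]
grip_width: 1.0
grasp_force: 0.0
```

```bash
python3 - <<'E'
from h import *
import cv2
c=shot("w2");print(pix(c,[.5214,-.3415,.041]),pix(c,[.5623,-.4066,.061]))
cv2.imwrite("pics/w2c.png",cv2.resize(c["color"][60:330,100:460,::-1],None,fx=2.2,fy=2.2,interpolation=cv2.INTER_CUBIC))
E
```

```text
[ 0.51161923 -0.32356378  0.20279993] [-0.243  0.441  0.963  1.611 -0.375  1.287  1.347]
(np.float64(277.5361078727559), np.float64(225.38703971694235)) (np.float64(277.1355923867155), np.float64(317.108352918254))
```

View pics/w2c.png

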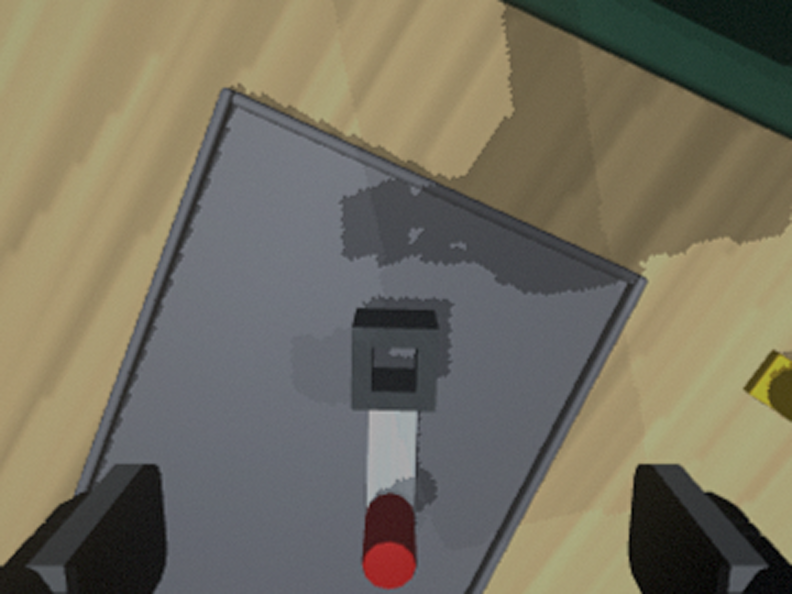

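The hub's top face is centred at crop (395,369) and the knob top at (390,565). The hub sides lie parallel to the tool axes.

```bash
python3 - <<'E'
from h import *
from workcell import get_obs
from scipy.spatial.transform import Rotation as Ro
c=np.load("w2.npz");f=lambda x,y,z:P(c,100+(x+.5)/2.2-.5,60+(y+.5)/2.2-.5,z)
h=f(394.5,369,.041);k=f(389,565,.061);d=k-h
print(h,k,np.hypot(*d[:2]),np.degrees(np.arctan2(d[1],d[0])))
for a in[((352,328),(439,328)),((352,410),(436,410)),((352,328),(352,410)),((439,328),(436,410))]:
    d=f(*a[1],.041)-f(*a[0],.041);print(np.hypot(*d[:2]),np.degrees(np.arctan2(d[1],d[0]))%90)
o=get_obs();R=Ro.from_quat(o["ee_rot"]).as_matrix();print(R.round(3),R.T@(np.array([h[0],h[1],.041])-o["position"]))
E
```

```text
[ 0.52349915 -0.34237455  0.041     ] [ 0.56157697 -0.40641222  0.061     ] 0.07450331683695893 -59.263609495693174
0.033744510854182834 32.40401383752214
0.033526515370874546 32.39046372678455
0.03364829377686271 31.56954251897391
0.033660101630632495 31.198705219399585
[[-0.535  0.845  0.001]
 [ 0.845  0.535  0.001]
 [ 0.     0.002 -1.   ]] [-0.02224827 -0.00019958  0.16178732]
```

Scaled: 0.181 m / 0.8 = 0.2263, -0.022 m / 0.8 = -0.0275.

Emit:
move_arm --plan '[{"delta_pos":[-0.0275,0,0.0625],"turn":[0,0,0],"fingers":0},{"delta_pos":[-0.0275,0,0.125],"turn":[0,0,0],"fingers":0},{"delta_pos":[-0.0275,0,0.175],"turn":[0,0,0],"fingers":0},{"delta_pos":[-0.0275,0,0.2063],"turn":[0,0,0],"fingers":0},{"delta_pos":[-0.0275,0,0.2263],"turn":[0,0,0],"fingers":0},{"delta_pos":[-0.0275,0,0.2263],"turn":[0,0,0],"fingers":0},{"delta_pos":[-0.0275,0,0.2263],"turn":[0,0,0],"fingers":0.4},{"delta_pos":[-0.0275,0,0.2263],"turn":[0,0,0],"fingers":1},{"delta_pos":[-0.0275,0,0.2263],"turn":[0,0,0],"fingers":1},{"delta_pos":[-0.0275,0,0.2263],"turn":[0,0,0],"fingers":1},{"delta_pos":[-0.0275,0,0.2263],"turn":[0,0,0],"fingers":1},{"delta_pos":[-0.0275,0,0.2263],"turn":[0,0,0],"fingers":1}]' --force 30

```text
clock: 4.62
position: [0.5226, -0.344, 0.0221]
ee_rot: [0.484, 0.875, 0.0, 0.001]
ft_force: [-1.2, 1.3, 6.3]
grip_width: 0.393
grasp_force: 30.8
```

Scaled: 0.174 m / 0.8 = 0.2175, -0.168 m / 0.8 = -0.21, -0.981 rad / 3.1416 = -0.3123.

Emit:
move_arm --plan '[{"delta_pos":[0,0,-0.025],"turn":[0,0,0],"fingers":1},{"delta_pos":[0,0,-0.075],"turn":[0,0,0],"fingers":1},{"delta_pos":[0,0,-0.1375],"turn":[0,0,0],"fingers":1},{"delta_pos":[0.0125,0.0125,-0.1875],"turn":[0,0,-0.0382],"fingers":1},{"delta_pos":[0.05,0.0375,-0.21],"turn":[0,0,-0.0828],"fingers":1},{"delta_pos":[0.0875,0.0688,-0.21],"turn":[0,0,-0.1337],"fingers":1},{"delta_pos":[0.1313,0.1,-0.21],"turn":[0,0,-0.1846],"fingers":1},{"delta_pos":[0.175,0.1313,-0.21],"turn":[0,0,-0.2355],"fingers":1},{"delta_pos":[0.2063,0.1563,-0.21],"turn":[0,0,-0.2801],"fingers":1},{"delta_pos":[0.2175,0.1663,-0.21],"turn":[0,0,-0.3123],"fingers":1},{"delta_pos":[0.2175,0.1663,-0.21],"turn":[0,0,-0.3123],"fingers":1},{"delta_pos":[0.2175,0.1663,-0.21],"turn":[0,0,-0.3123],"fingers":1}]'

```text
clock: 6.12
position: [0.5421, -0.127, 0.1897]
ee_rot: [0.017, 1.0, -0.0, 0.0]
ft_force: [-0.2, 1.3, -3.1]
grip_width: 0.4
grasp_force: 30.6
```

```bash
python3 - <<'E'
from h import *
import cv2
c=shot("w3");print(pix(c,[.5431,-.1261,.192+.019]))
cv2.imwrite("pics/w3c.png",cv2.resize(c["color"][210:420,140:420,::-1],None,fx=2.8,fy=2.8,interpolation=cv2.INTER_CUBIC))
E
```

```text
[ 0.54212575 -0.12696422  0.18971561] [-0.492  0.258  0.75   1.749 -0.187  1.207  1.845]
(np.float64(283.787980300164), np.float64(318.34374449673385))
```

View pics/w3c.png

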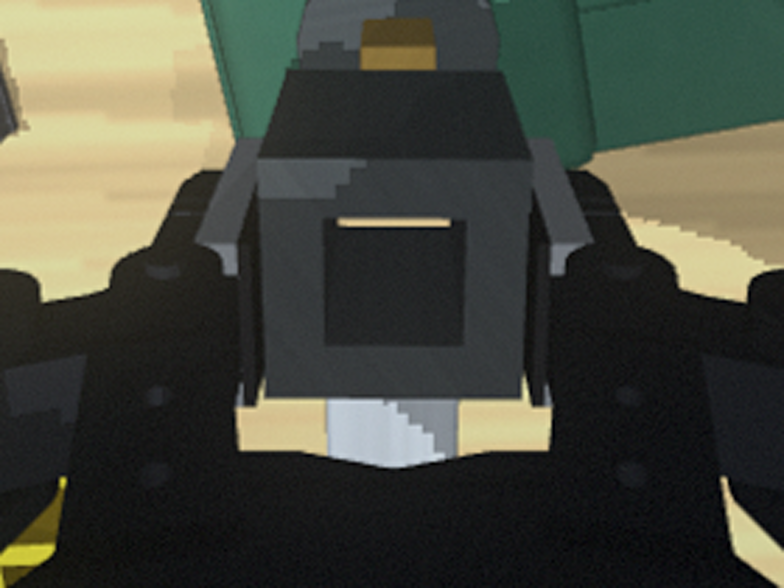

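The hub is held square: its top-face corners are (258,158), (532,158), (521,398) and (266,398), and the hole is (325..465, 218..347). The shaft's near top edge is visible behind it at row 46, columns 360–436.

```bash
python3 - <<'E'
from h import *
c=np.load("w3.npz");f=lambda x,y,z:P(c,140+(x+.5)/2.8-.5,210+(y+.5)/2.8-.5,z)
for zt in(.2067,.2087,.2107):
  q=np.array([f(*p,zt)for p in[(258,158),(532,158),(521,398),(266,398)]]);e=np.roll(q,-1,0)-q
  print(zt,q.mean(0),np.hypot(e[:,0],e[:,1]),(np.degrees(np.arctan2(e[:,1],e[:,0]))+45)%90-45)
  q=np.array([f(*p,zt)for p in[(325,218),(465,218),(463,347),(325,347)]]);print("  hole",q.mean(0))
a=f(360,46,.124);b=f(436,46,.124);print("shaft edge",a,b,(a+b)/2+[.008,0,0])
E
```

```text
0.2067 [ 0.54246625 -0.12723127  0.2067    ] [0.03393947 0.03428878 0.03389023 0.03428972] [-1.90046788 -2.25365978 -1.8984264  -2.17137202]
  hole [ 0.54268175 -0.12720387  0.2067    ]
0.2087 [ 0.5413239  -0.12719489  0.2087    ] [0.03334248 0.03368565 0.03329411 0.03368657] [-1.90046788 -2.25365978 -1.8984264  -2.17137202]
  hole [ 0.54153561 -0.12716797  0.2087    ]
0.2107 [ 0.54018155 -0.12715851  0.2107    ] [0.0327455  0.03308252 0.03269799 0.03308343] [-1.90046788 -2.25365978 -1.8984264  -2.17137202]
  hole [ 0.54038946 -0.12713207  0.2107    ]
shaft edge [ 0.53491446 -0.13402719  0.124     ] [ 0.53543738 -0.11827507  0.124     ] [ 0.54317592 -0.12615113  0.124     ]
```

Scaled: 0.047 m / 0.8 = 0.0588, 0.036 m / 0.8 = 0.045.

Emit:
move_arm --plan '[{"delta_pos":[-0.0013,0.0013,0.015],"turn":[0,0,0],"fingers":1},{"delta_pos":[-0.0013,0.0013,0.0325],"turn":[0,0,0],"fingers":1},{"delta_pos":[-0.0013,0.0013,0.045],"turn":[0,0,0],"fingers":1},{"delta_pos":[-0.0013,0.0013,0.0525],"turn":[0,0,0],"fingers":1},{"delta_pos":[-0.0013,0.0013,0.055],"turn":[0,0,0],"fingers":1},{"delta_pos":[-0.0013,0.0013,0.0575],"turn":[0,0,0],"fingers":1},{"delta_pos":[-0.0013,0.0013,0.0588],"turn":[0,0,0],"fingers":1},{"delta_pos":[-0.0013,0.0013,0.0588],"turn":[0,0,0],"fingers":1}]'

```text
clock: 7.18
position: [0.5436, -0.1247, 0.1424]
ee_rot: [0.015, 1.0, 0.0, 0.0]
ft_force: [0.4, -0.3, -3.0]
grip_width: 0.393
grasp_force: 30.6
```

Scaled: 0.003 m / 0.8 = 0.0038, 0.002 m / 0.8 = 0.0025.

Emit:
move_arm --plan '[{"delta_pos":[0,0,0.0013],"turn":[0,0,0],"fingers":1},{"delta_pos":[0,0,0.0025],"turn":[0,0,0],"fingers":1},{"delta_pos":[0,0,0.0038],"turn":[0,0,0],"fingers":1},{"delta_pos":[0,0,0.0038],"turn":[0,0,0],"fingers":1}]'

```text
clock: 7.68
position: [0.5435, -0.1251, 0.1392]
ee_rot: [0.015, 1.0, -0.0, 0.0]
ft_force: [0.4, -2.1, -2.7]
grip_width: 0.394
grasp_force: 30.7
```

Scaled: 0.003 m / 0.8 = 0.0038, 0.002 m / 0.8 = 0.0025.

Emit:
move_arm --plan '[{"delta_pos":[0,0,0.0013],"turn":[0,0,0],"fingers":1},{"delta_pos":[0,0,0.0025],"turn":[0,0,0],"fingers":1},{"delta_pos":[0,0,0.0038],"turn":[0,0,0],"fingers":1},{"delta_pos":[0,0,0.0038],"turn":[0,0,0],"fingers":1}]'

```text
clock: 8.18
position: [0.5434, -0.1251, 0.1362]
ee_rot: [0.015, 1.0, -0.0, -0.0]
ft_force: [0.7, -3.3, -2.3]
grip_width: 0.397
grasp_force: 30.7
```

Scaled: 0.005 m / 0.8 = 0.0063, -0.001 m / 0.8 = -0.0013.

Emit:
move_arm --plan '[{"delta_pos":[0,-0.0013,0.0013],"turn":[0,0,0],"fingers":1},{"delta_pos":[0,-0.0013,0.0025],"turn":[0,0,0],"fingers":1},{"delta_pos":[0,-0.0013,0.0038],"turn":[0,0,0],"fingers":1},{"delta_pos":[0,-0.0013,0.005],"turn":[0,0,0],"fingers":1},{"delta_pos":[0,-0.0013,0.0063],"turn":[0,0,0],"fingers":1},{"delta_pos":[0,-0.0013,0.0063],"turn":[0,0,0],"fingers":1}]'

```text
clock: 8.93
position: [0.5434, -0.1256, 0.1311]
ee_rot: [0.015, 1.0, 0.0, -0.0]
ft_force: [-0.5, 0.1, -2.3]
grip_width: 0.393
grasp_force: 30.7
```

Free of side force. It seats at a TCP height of about 0.117.

Emit:
move_arm --plan '[{"delta_pos":[0,0,0.0025],"turn":[0,0,0],"fingers":1},{"delta_pos":[0,0,0.005],"turn":[0,0,0],"fingers":1},{"delta_pos":[0,0,0.0075],"turn":[0,0,0],"fingers":1},{"delta_pos":[0,0,0.01],"turn":[0,0,0],"fingers":1},{"delta_pos":[0,0,0.0113],"turn":[0,0,0],"fingers":1},{"delta_pos":[0,0,0.0125],"turn":[0,0,0],"fingers":1},{"delta_pos":[0,0,0.0125],"turn":[0,0,0],"fingers":1}]'

```text
clock: 9.8
position: [0.5434, -0.1258, 0.1212]
ee_rot: [0.015, 1.0, 0.0, -0.0]
ft_force: [-0.0, 0.8, -2.8]
grip_width: 0.392
grasp_force: 30.7
```

Scaled: 0.003 m / 0.8 = 0.0038, 0.002 m / 0.8 = 0.0025.

Emit:
move_arm --plan '[{"delta_pos":[0,0,0.0013],"turn":[0,0,0],"fingers":1},{"delta_pos":[0,0,0.0025],"turn":[0,0,0],"fingers":1},{"delta_pos":[0,0,0.0038],"turn":[0,0,0],"fingers":1},{"delta_pos":[0,0,0.0038],"turn":[0,0,0],"fingers":1}]'

```text
clock: 10.3
position: [0.5434, -0.1257, 0.1182]
ee_rot: [0.015, 1.0, 0.0, -0.0]
ft_force: [-0.9, -1.1, -3.0]
grip_width: 0.394
grasp_force: 30.7
```

Scaled: 0.002 m / 0.8 = 0.0025, 0.001 m / 0.8 = 0.0013.

Emit:
move_arm --plan '[{"delta_pos":[0,0,0.0013],"turn":[0,0,0],"fingers":1},{"delta_pos":[0,0,0.0025],"turn":[0,0,0],"fingers":1},{"delta_pos":[0,0,0.0025],"turn":[0,0,0],"fingers":1}]'

```text
clock: 10.68
position: [0.5435, -0.1258, 0.117]
ee_rot: [0.015, 1.0, 0.0, 0.0]
ft_force: [-4.7, 1.1, 6.8]
grip_width: 0.398
grasp_force: 31.8
```

Scaled: -0.001 m / 0.8 = -0.0013, 0.25 rad / 3.1416 = 0.0796.

Emit:
move_arm --plan '[{"delta_pos":[0,0,-0.0013],"turn":[0,0,0],"fingers":1},{"delta_pos":[0,0,-0.0013],"turn":[0,0,0.0159],"fingers":1},{"delta_pos":[0,0,-0.0013],"turn":[0,0,0.0446],"fingers":1},{"delta_pos":[0,0,-0.0013],"turn":[0,0,0.0796],"fingers":1},{"delta_pos":[0,0,-0.0013],"turn":[0,0,0.1146],"fingers":1},{"delta_pos":[0,0,-0.0013],"turn":[0,0,0.1496],"fingers":1},{"delta_pos":[0,0,-0.0013],"turn":[0,0,0.1846],"fingers":1},{"delta_pos":[0,0,-0.0013],"turn":[0,0,0.2196],"fingers":1},{"delta_pos":[0,0,-0.0013],"turn":[0,0,0.2483],"fingers":1}]'

```text
clock: 11.8
position: [0.5432, -0.1268, 0.1172]
ee_rot: [0.396, 0.918, -0.001, 0.0]
ft_force: [-1.3, -3.6, -2.1]
grip_width: 0.396
grasp_force: 30.4
```

```bash
python3 - <<'E'
from workcell import *
o=get_obs();print(o["joint_pos"].round(3),o["torque"],o["ft_force"])
E
```

```text
[-0.574  0.391  0.875  1.827 -0.336  1.081  1.183] [-0.76472317  0.30395364  0.35164104] [-1.30921319 -3.63444082 -2.05498491]
```

Scaled: 0.12 rad / 3.1416 = 0.0382.

Emit:
move_arm --plan '[{"delta_pos":[0,0,0],"turn":[0,0,0.0382],"fingers":1},{"delta_pos":[0,0,0],"turn":[0,0,0.0764],"fingers":1},{"delta_pos":[0,0,0],"turn":[0,0,0.1146],"fingers":1},{"delta_pos":[0,0,0],"turn":[0,0,0.1528],"fingers":1},{"delta_pos":[0,0,0],"turn":[0,0,0.191],"fingers":1},{"delta_pos":[0,0,0],"turn":[0,0,0.2292],"fingers":1},{"delta_pos":[0,0,0],"turn":[0,0,0.2674],"fingers":1},{"delta_pos":[0,0,0],"turn":[0,0,0.3056],"fingers":1},{"delta_pos":[0,0,0],"turn":[0,0,0.3438],"fingers":1},{"delta_pos":[0,0,0],"turn":[0,0,0.382],"fingers":1},{"delta_pos":[0,0,0],"turn":[0,0,0.4202],"fingers":1},{"delta_pos":[0,0,0],"turn":[0,0,0.4456],"fingers":1}]'

```text
clock: 13.3
position: [0.542, -0.1269, 0.1172]
ee_rot: [0.894, 0.447, -0.001, -0.0]
ft_force: [-8.9, -2.8, 3.8]
grip_width: 0.392
grasp_force: 31.1
```

```bash
python3 - <<'E'
from workcell import *
o=get_obs();print(o["joint_pos"].round(3),o["torque"],o["ft_force"])
E
```

```text
[-0.77   0.553  1.184  1.834 -0.56   1.147 -0.035] [-0.55927525  1.79687066  0.27539005] [-8.85108647 -2.78718685  3.8238257 ]
```

Scaled: -0.001 m / 0.8 = -0.0013, -0.0005 m / 0.8 = -0.0006, 1.2 rad / 3.1416 = 0.382.

Emit:
move_arm --plan '[{"delta_pos":[-0.0013,-0.0006,0],"turn":[0,0,0.0382],"fingers":1},{"delta_pos":[-0.0013,-0.0006,0],"turn":[0,0,0.0764],"fingers":1},{"delta_pos":[-0.0013,-0.0006,0],"turn":[0,0,0.1146],"fingers":1},{"delta_pos":[-0.0013,-0.0006,0],"turn":[0,0,0.1528],"fingers":1},{"delta_pos":[-0.0013,-0.0006,0],"turn":[0,0,0.191],"fingers":1},{"delta_pos":[-0.0013,-0.0006,0],"turn":[0,0,0.2292],"fingers":1},{"delta_pos":[-0.0013,-0.0006,0],"turn":[0,0,0.2674],"fingers":1},{"delta_pos":[-0.0013,-0.0006,0],"turn":[0,0,0.3056],"fingers":1},{"delta_pos":[-0.0013,0,0],"turn":[0,0,0.3438],"fingers":1},{"delta_pos":[-0.0013,0,0],"turn":[0,0,0.382],"fingers":1}]'

```text
clock: 14.55
position: [0.5415, -0.1259, 0.1171]
ee_rot: [0.991, -0.135, -0.002, -0.001]
ft_force: [-9.5, 4.2, 6.9]
grip_width: 0.394
grasp_force: 31.5
```

```bash
python3 - <<'E'
from workcell import *
from h import *
o=get_obs();print(o["joint_pos"].round(3),o["torque"],o["ft_force"])
c=camera("top")
print([P(c,u,v).round(4) for u,v in[(243,224),(228,228),(180,228),(160,235)]])
E
```

```text
[-0.827  0.666  1.313  1.836 -0.694  1.208 -1.132] [0.9124001  1.96427553 0.30288164] [-9.46271269  4.15587426  6.94973503]
[array([ 0.388 , -0.0174,  0.5701]), array([0.3807, 0.0059, 0.5803]), array([0.4635, 0.1795, 0.0796]), array([0.4469, 0.2339, 0.0759])]
```

Scaled: -0.0015 m / 0.8 = -0.0019, -0.0013 m / 0.8 = -0.0016, 0.48 rad / 3.1416 = 0.1528.

Emit:
move_arm --plan '[{"delta_pos":[-0.0016,0,-0.0006],"turn":[0,0,0.0159],"fingers":1},{"delta_pos":[-0.0019,0,-0.001],"turn":[0,0,0.0477],"fingers":1},{"delta_pos":[-0.0019,0,-0.001],"turn":[0,0,0.0828],"fingers":1},{"delta_pos":[-0.0019,0,-0.001],"turn":[0,0,0.1178],"fingers":1},{"delta_pos":[-0.0019,0,-0.001],"turn":[0,0,0.1528],"fingers":1}]'

```text
clock: 15.22
position: [0.5416, -0.1254, 0.1173]
ee_rot: [0.93, -0.366, -0.0, -0.0]
ft_force: [3.8, -0.4, -9.3]
grip_width: 0.396
grasp_force: 31.2
```

```bash
python3 - <<'E'
from workcell import *
from h import *
o=get_obs();print(o["joint_pos"].round(3),o["torque"],o["ft_force"])
c=camera("side");d=np.load("side0.npz")
for u,v in[(250,205),(268,215),(288,208),(240,165),(235,172),(275,165)]:print(u,v,P(d,u,v).round(4),P(c,u,v).round(4))
E
```

```text
[-0.833  0.669  1.32   1.839 -0.699  1.207 -1.608] [-0.04070951 -0.67874038  0.30351335] [ 3.8192113  -0.38612698 -9.25204222]
250 205 [0.4699 0.0431 0.0454] [0.4694 0.0235 0.0628]
268 215 [ 5.111e-01 -4.000e-04  4.740e-02] [ 0.4968 -0.1709  0.207 ]
288 208 [0.5626 0.0195 0.0475] [ 0.5378 -0.1491  0.2012]
240 165 [0.4527 0.1767 0.0725] [0.4527 0.1738 0.0746]
235 172 [0.4382 0.1451 0.0741] [0.4382 0.1443 0.0747]
275 165 [0.5457 0.1631 0.0749] [ 0.5119 -0.1548  0.3106]
```

Scaled: 0.0006 m / 0.8 = 0.0008, 0.78 rad / 3.1416 = 0.2483.

Emit:
move_arm --plan '[{"delta_pos":[0,0,0.0008],"turn":[0,0,0.0318],"fingers":1},{"delta_pos":[0,0,0.0008],"turn":[0,0,0.07],"fingers":1},{"delta_pos":[0,0,0.0008],"turn":[0,0,0.1082],"fingers":1},{"delta_pos":[0,0,0.0008],"turn":[0,0,0.1464],"fingers":1},{"delta_pos":[0,0,0.0008],"turn":[0,0,0.1846],"fingers":1},{"delta_pos":[0,0,0.0008],"turn":[0,0,0.2228],"fingers":1},{"delta_pos":[0,0,0.0008],"turn":[0,0,0.2483],"fingers":1},{"delta_pos":[0,0,0.0008],"turn":[0,0,0.2483],"fingers":1}]'

```text
clock: 16.27
position: [0.5423, -0.1251, 0.1173]
ee_rot: [0.723, -0.691, 0.0, -0.001]
ft_force: [5.9, 2.4, -7.2]
grip_width: 0.392
grasp_force: 31.8
```

```bash
python3 - <<'E'
from workcell import *
from h import *
o=get_obs();print(o["joint_pos"].round(3),o["torque"],o["ft_force"])
c=camera("side");d=np.load("side0.npz")
for u,v in[(250,205),(248,203),(240,165),(235,172)]:print(u,v,P(d,u,v).round(4),P(c,u,v).round(4))
E
```

```text
[-0.835  0.677  1.327  1.839 -0.708  1.21  -2.377] [ 0.50675563 -1.14651938  0.10330915] [ 5.90392876  2.39243812 -7.23669871]
250 205 [0.4699 0.0431 0.0454] [0.4692 0.0186 0.0672]
248 203 [0.4655 0.053  0.0438] [0.4648 0.0253 0.0682]
240 165 [0.4527 0.1767 0.0725] [0.4527 0.1697 0.0776]
235 172 [0.4382 0.1451 0.0741] [0.4382 0.1456 0.0737]
```

Scaled: -0.06 m / 0.8 = -0.075, -0.02 m / 0.8 = -0.025, -1.36 rad / 3.1416 = -0.4329.

Emit:
move_arm --plan '[{"delta_pos":[0,0,0],"turn":[0,0,-0.0064],"fingers":0.4},{"delta_pos":[0,0,0],"turn":[0,0,-0.0064],"fingers":0},{"delta_pos":[0,0,0],"turn":[0,0,-0.0064],"fingers":0},{"delta_pos":[0.0008,-0.0013,-0.025],"turn":[0,0,-0.0064],"fingers":0},{"delta_pos":[0.0008,-0.0013,-0.075],"turn":[0,0,-0.0318],"fingers":0},{"delta_pos":[0.0008,-0.0013,-0.075],"turn":[0,0,-0.0891],"fingers":0},{"delta_pos":[0.0008,-0.0013,-0.075],"turn":[0,0,-0.1464],"fingers":0},{"delta_pos":[0.0008,-0.0013,-0.075],"turn":[0,0,-0.2037],"fingers":0},{"delta_pos":[0.0008,-0.0013,-0.075],"turn":[0,0,-0.261],"fingers":0},{"delta_pos":[0.0008,-0.0013,-0.075],"turn":[0,0,-0.3183],"fingers":0},{"delta_pos":[0.0008,-0.0013,-0.075],"turn":[0,0,-0.3756],"fingers":0},{"delta_pos":[0.0008,-0.0013,-0.075],"turn":[0,0,-0.4329],"fingers":0}]'

```text
clock: 17.82
position: [0.5423, -0.127, 0.1776]
ee_rot: [0.997, -0.081, 0.0, -0.0]
ft_force: [0.5, -0.2, 0.0]
grip_width: 1.002
grasp_force: 0.0
```

```bash
python3 - <<'E'
from workcell import *
o=get_obs();print(o["joint_pos"].round(3),o["ft_force"],o["position"],o["ee_rot"])
E
```

```text
[-0.699  0.352  1.031  1.771 -0.323  1.202 -1.309] [ 0.47705493 -0.15762761  0.00329618] [ 0.54230138 -0.12700992  0.17758378] [ 9.96704370e-01 -8.11196308e-02  5.76237709e-05 -2.58176072e-05]
```

Scaled: -0.0013 m / 0.8 = -0.0016, 0.0008 m / 0.8 = 0.001, -1.778 rad / 3.1416 = -0.566.

Emit:
move_arm --plan '[{"delta_pos":[0,0,0],"turn":[0,0,-0.0573],"fingers":0},{"delta_pos":[0,0,0],"turn":[0,0,-0.1146],"fingers":0},{"delta_pos":[0,0,0],"turn":[0,0,-0.1719],"fingers":0},{"delta_pos":[0,0,0],"turn":[0,0,-0.2292],"fingers":0},{"delta_pos":[0,0,0],"turn":[0,0,-0.2865],"fingers":0},{"delta_pos":[0,0,0],"turn":[0,0,-0.3438],"fingers":0},{"delta_pos":[0,0,0],"turn":[0,0,-0.4011],"fingers":0},{"delta_pos":[0.001,-0.0016,0],"turn":[0,0,-0.4584],"fingers":0},{"delta_pos":[0.001,-0.0016,0],"turn":[0,0,-0.5157],"fingers":0},{"delta_pos":[0.001,-0.0016,0],"turn":[0,0,-0.566],"fingers":0},{"delta_pos":[0.001,-0.0016,0],"turn":[0,0,-0.566],"fingers":0}]'

```text
clock: 19.2
position: [0.5433, -0.126, 0.1775]
ee_rot: [0.694, 0.72, 0.0, -0.0]
ft_force: [-0.5, -0.8, -0.7]
grip_width: 1.0
grasp_force: 0.0
```

```bash
python3 - <<'E'
from h import *
from workcell import *
import cv2
c=shot("w4");print(pix(c,[.5432,-.1260,.136]),get_obs()["ee_rot"])
cv2.imwrite("pics/w4c.png",cv2.resize(c["color"][210:420,140:420,::-1],None,fx=2.8,fy=2.8,interpolation=cv2.INTER_CUBIC))
s=camera("side")
for u,v in[(250,205),(248,203),(240,205),(240,165),(235,172)]:print(u,v,P(s,u,v).round(4))
E
```

```text
[ 0.54328677 -0.12597032  0.17750754] [-0.45   0.266  0.699  1.759 -0.184  1.183  0.339]
(np.float64(278.14681052578766), np.float64(253.166249380068)) [ 6.94596796e-01  7.19399255e-01  3.47346719e-05 -3.68821657e-05]
250 205 [0.4693 0.0192 0.0667]
248 203 [0.4649 0.0271 0.0667]
240 205 [0.445  0.0823 0.0131]
240 165 [0.4527 0.172  0.0759]
235 172 [0.4382 0.1444 0.0746]
```

View pics/w4c.png

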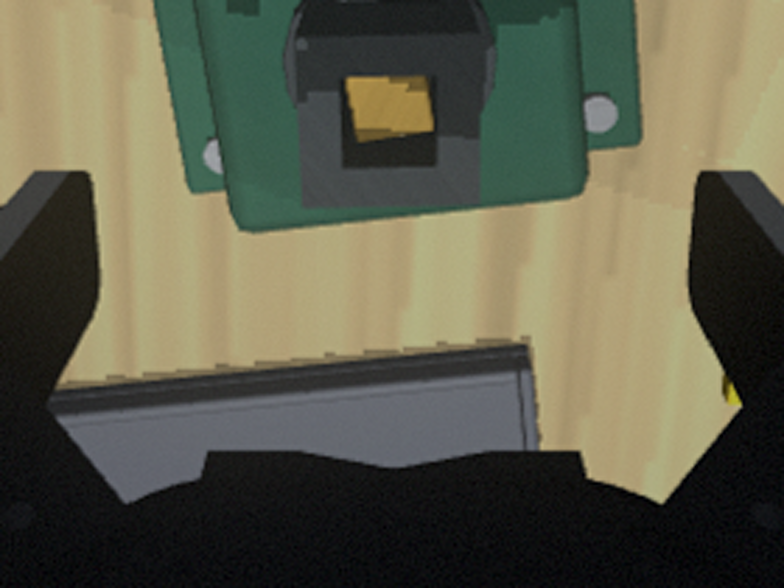

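The hub is still seated on the shaft, centred at crop (390,120), and square to the tool. I'll regrip.

Scaled: 0.06 m / 0.8 = 0.075, 0.05 m / 0.8 = 0.0625.

Emit:
move_arm --plan '[{"delta_pos":[0,0,0.0375],"turn":[0,0,0],"fingers":0},{"delta_pos":[0,0,0.0625],"turn":[0,0,0],"fingers":0},{"delta_pos":[0,0,0.075],"turn":[0,0,0],"fingers":0},{"delta_pos":[0,0,0.075],"turn":[0,0,0],"fingers":0.4},{"delta_pos":[0,0,0.075],"turn":[0,0,0],"fingers":1},{"delta_pos":[0,0,0.075],"turn":[0,0,0],"fingers":1},{"delta_pos":[0,0,0.075],"turn":[0,0,0],"fingers":1},{"delta_pos":[0,0,0.075],"turn":[0,0,0],"fingers":1}]' --force 30

```text
clock: 20.3
position: [0.5426, -0.1258, 0.1182]
ee_rot: [0.693, 0.721, -0.0, -0.001]
ft_force: [-8.8, 0.7, 8.3]
grip_width: 0.397
grasp_force: 30.5
```

Scaled: -0.001 m / 0.8 = -0.0013, -0.0005 m / 0.8 = -0.0006, 0.95 rad / 3.1416 = 0.3024.

Emit:
move_arm --plan '[{"delta_pos":[0,-0.0013,-0.0006],"turn":[0,0,0.0159],"fingers":1},{"delta_pos":[0,-0.0013,-0.0006],"turn":[0,0,0.0477],"fingers":1},{"delta_pos":[0,-0.0013,-0.0006],"turn":[0,0,0.0859],"fingers":1},{"delta_pos":[0,-0.0013,-0.0006],"turn":[0,0,0.1241],"fingers":1},{"delta_pos":[0,-0.0013,-0.0006],"turn":[0,0,0.1623],"fingers":1},{"delta_pos":[0,-0.0013,-0.0006],"turn":[0,0,0.2005],"fingers":1},{"delta_pos":[0,-0.0013,-0.0006],"turn":[0,0,0.2387],"fingers":1},{"delta_pos":[0,-0.0013,-0.0006],"turn":[0,0,0.2706],"fingers":1},{"delta_pos":[0,-0.0013,-0.0006],"turn":[0,0,0.3024],"fingers":1}]'

```text
clock: 21.42
position: [0.5427, -0.1258, 0.1183]
ee_rot: [0.947, 0.322, 0.0, 0.0]
ft_force: [1.3, -2.3, -4.5]
grip_width: 0.394
grasp_force: 31.0
```

```bash
cat > st.py <<'E'
from workcell import *
from h import *
o=get_obs();print(o["joint_pos"].round(3)[6],o["torque"].round(2),o["ft_force"].round(1),o["ee_rot"].round(3))
c=camera("side")
d=c["range_z"]
for n,uu,vv in(("plate",range(246,254),range(201,207)),("board",range(232,240),range(166,174))):
    print(n,np.median([P(c,u,v)[2] for u in uu for v in vv]).round(4))
E
python3 st.py
```

```text
-0.497 [-0.42 -0.35  0.27] [ 1.3 -2.3 -4.5] [0.947 0.322 0.    0.   ]
plate 0.0712
board 0.0745
```

Scaled: 0.35 rad / 3.1416 = 0.1114.

Emit:
move_arm --plan '[{"delta_pos":[0,0,0],"turn":[0,0,0.0223],"fingers":1},{"delta_pos":[0,0,0],"turn":[0,0,0.0446],"fingers":1},{"delta_pos":[0,0,0],"turn":[0,0,0.0668],"fingers":1},{"delta_pos":[0,0,0],"turn":[0,0,0.0891],"fingers":1},{"delta_pos":[0,0,0],"turn":[0,0,0.1114],"fingers":1},{"delta_pos":[0,0,0],"turn":[0,0,0.1273],"fingers":1}]'

```text
clock: 22.22
position: [0.5428, -0.126, 0.1183]
ee_rot: [0.992, 0.129, 0.0, 0.0]
ft_force: [2.2, -2.9, -2.9]
grip_width: 0.39
grasp_force: 31.0
```

```bash
python3 st.py
```

```text
-0.852 [-0.57 -0.39  0.21] [ 2.2 -2.9 -2.9] [0.992 0.129 0.    0.   ]
plate 0.0728
board 0.0746
```

Scaled: 0.2 rad / 3.1416 = 0.0637.

Emit:
move_arm --plan '[{"delta_pos":[0,0,0],"turn":[0,0,0.0159],"fingers":1},{"delta_pos":[0,0,0],"turn":[0,0,0.0318],"fingers":1},{"delta_pos":[0,0,0],"turn":[0,0,0.0477],"fingers":1},{"delta_pos":[0,0,0],"turn":[0,0,0.0637],"fingers":1}]'

```text
clock: 22.78
position: [0.5428, -0.1261, 0.1183]
ee_rot: [1.0, 0.03, 0.0, 0.0]
ft_force: [2.6, -2.1, -3.7]
grip_width: 0.394
grasp_force: 31.0
```

```bash
python3 st.py
```

```text
-1.028 [-0.68 -0.45  0.27] [ 2.6 -2.1 -3.7] [1.   0.03 0.   0.  ]
plate 0.074
board 0.0744
```

Scaled: 0.12 rad / 3.1416 = 0.0382.

Emit:
move_arm --plan '[{"delta_pos":[0,0,0],"turn":[0,0,0.0127],"fingers":1},{"delta_pos":[0,0,0],"turn":[0,0,0.0255],"fingers":1},{"delta_pos":[0,0,0],"turn":[0,0,0.0382],"fingers":1}]'

```text
clock: 23.2
position: [0.5427, -0.1261, 0.1183]
ee_rot: [1.0, -0.031, 0.0, 0.0]
ft_force: [2.8, -3.8, -2.3]
grip_width: 0.389
grasp_force: 33.6
```

```bash
python3 st.py
```

```text
-1.134 [-1.   -0.55  0.76] [ 2.8 -3.8 -2.3] [ 1.    -0.031  0.     0.   ]
plate 0.0744
board 0.0745
```

Torque rose from 0.27 to 0.76 N m and the plate is level with the board, so it is at the stop. I'll ease back within the play and lift off.

Scaled: -0.008 m / 0.8 = -0.01, -0.005 m / 0.8 = -0.0063, -0.09 rad / 3.1416 = -0.0286.

Emit:
move_arm --plan '[{"delta_pos":[0,0,0],"turn":[0,0,-0.0159],"fingers":1},{"delta_pos":[0,0,0],"turn":[0,0,-0.0286],"fingers":1},{"delta_pos":[0,0,0],"turn":[0,0,-0.0286],"fingers":1},{"delta_pos":[0,0,-0.0025],"turn":[0,0,-0.0286],"fingers":1},{"delta_pos":[0,0,-0.0063],"turn":[0,0,-0.0286],"fingers":1},{"delta_pos":[0,0,-0.01],"turn":[0,0,-0.0286],"fingers":1}]'

```text
clock: 24.0
position: [0.5424, -0.1257, 0.1257]
ee_rot: [1.0, 0.014, -0.0, 0.0]
ft_force: [2.6, -4.0, -7.4]
grip_width: 0.389
grasp_force: 30.4
```

```bash
python3 st.py
```

```text
-1.063 [-0.99 -0.88  0.07] [ 2.6 -4.  -7.4] [ 1.     0.014 -0.     0.   ]
plate 0.0743
board 0.0746
```

Scaled: -0.07 m / 0.8 = -0.0875, -0.05 m / 0.8 = -0.0625.

Emit:
move_arm --plan '[{"delta_pos":[0,0,-0.005],"turn":[0,0,0],"fingers":1},{"delta_pos":[0,0,-0.01],"turn":[0,0,0],"fingers":1},{"delta_pos":[0,0,-0.015],"turn":[0,0,0],"fingers":1},{"delta_pos":[0,0,-0.02],"turn":[0,0,0],"fingers":1},{"delta_pos":[0,0,-0.025],"turn":[0,0,0],"fingers":1},{"delta_pos":[0,0,-0.0375],"turn":[0,0,0],"fingers":1},{"delta_pos":[0,0,-0.0625],"turn":[0,0,0],"fingers":1},{"delta_pos":[0,0,-0.0875],"turn":[0,0,0],"fingers":1},{"delta_pos":[0,0,-0.0875],"turn":[0,0,0],"fingers":1}]'

```text
clock: 25.18
position: [0.5435, -0.1258, 0.1981]
ee_rot: [1.0, 0.015, 0.002, -0.0]
ft_force: [0.2, 0.0, -2.9]
grip_width: 0.396
grasp_force: 30.9
```

```bash
python3 st.py; python3 - <<'E'
from h import *
import cv2
from workcell import camera
c=camera("side");cv2.imwrite("pics/s5.png",c["color"][:,:,::-1])
E
```

```text
-1.122 [-0.01  0.   -0.  ] [ 0.2  0.  -2.9] [ 1.     0.015  0.002 -0.   ]
plate 0.0744
board 0.0744
```

View pics/s5.png

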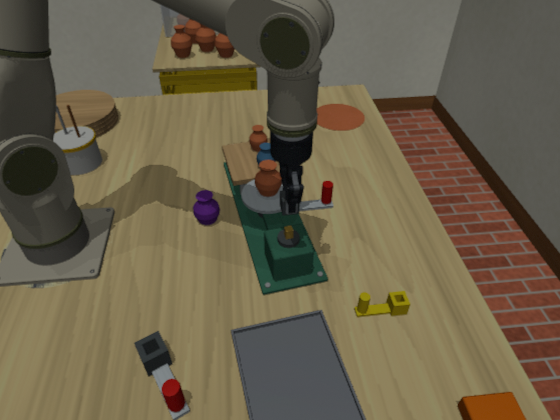

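The crank is off the shaft and held level with its knob toward +x. The plate is flush and the jug and jars are standing. I'll carry the crank to the tray.

Scaled: 0.257 m / 0.8 = 0.3213, -0.071 m / 0.8 = -0.0888.

Emit:
move_arm --plan '[{"delta_pos":[-0.0125,0.0438,0],"turn":[0,0,0],"fingers":1},{"delta_pos":[-0.0288,0.1,0],"turn":[0,0,0],"fingers":1},{"delta_pos":[-0.045,0.1625,0],"turn":[0,0,0],"fingers":1},{"delta_pos":[-0.0625,0.225,0],"turn":[0,0,0],"fingers":1},{"delta_pos":[-0.0775,0.2813,0.025],"turn":[0,0,0],"fingers":1},{"delta_pos":[-0.0888,0.3213,0.0625],"turn":[0,0,0],"fingers":1},{"delta_pos":[-0.0888,0.3213,0.1125],"turn":[0,0,0],"fingers":1},{"delta_pos":[-0.0888,0.3213,0.1563],"turn":[0,0,0],"fingers":1},{"delta_pos":[-0.0888,0.3213,0.1875],"turn":[0,0,0],"fingers":1},{"delta_pos":[-0.0888,0.3213,0.2038],"turn":[0,0,0],"fingers":1},{"delta_pos":[-0.0888,0.3213,0.21],"turn":[0,0,0],"fingers":1},{"delta_pos":[-0.0888,0.3213,0.21],"turn":[0,0,0],"fingers":1}]'

```text
clock: 26.78
position: [0.4793, -0.3848, 0.0283]
ee_rot: [1.0, 0.015, 0.0, 0.0]
ft_force: [-0.3, -0.1, -2.2]
grip_width: 0.387
grasp_force: 30.9
```

Scaled: 0.0045 m / 0.8 = 0.0056, 0.004 m / 0.8 = 0.005.

Emit:
move_arm --plan '[{"delta_pos":[0,0,0.0013],"turn":[0,0,0],"fingers":1},{"delta_pos":[0,0,0.0025],"turn":[0,0,0],"fingers":1},{"delta_pos":[0,0,0.0038],"turn":[0,0,0],"fingers":1},{"delta_pos":[0,0,0.005],"turn":[0,0,0],"fingers":1},{"delta_pos":[0,0,0.0056],"turn":[0,0,0],"fingers":1}]'

```text
clock: 27.4
position: [0.4791, -0.3846, 0.0234]
ee_rot: [1.0, 0.015, -0.0, -0.0]
ft_force: [-0.7, -0.1, -2.5]
grip_width: 0.391
grasp_force: 30.9
```

Scaled: 0.001 m / 0.8 = 0.0013, 0.0005 m / 0.8 = 0.0006.

Emit:
move_arm --plan '[{"delta_pos":[0,0,0.0006],"turn":[0,0,0],"fingers":1},{"delta_pos":[0,0,0.0013],"turn":[0,0,0],"fingers":1},{"delta_pos":[0,0,0.0013],"turn":[0,0,0],"fingers":1}]'

```text
clock: 27.78
position: [0.4791, -0.3846, 0.0232]
ee_rot: [1.0, 0.015, 0.0, -0.0]
ft_force: [-3.5, 3.7, 8.9]
grip_width: 0.396
grasp_force: 32.4
```

Contact with the tray floor. I'll release and rise.

Emit:
move_arm --plan '[{"delta_pos":[0,0,-0.0004],"turn":[0,0,0],"fingers":0.5},{"delta_pos":[0,0,-0.0004],"turn":[0,0,0],"fingers":0},{"delta_pos":[0,0,-0.0004],"turn":[0,0,0],"fingers":0},{"delta_pos":[0,0,-0.0004],"turn":[0,0,0],"fingers":0},{"delta_pos":[0,0,-0.025],"turn":[0,0,0],"fingers":0},{"delta_pos":[0,0,-0.075],"turn":[0,0,0],"fingers":0},{"delta_pos":[0,0,-0.15],"turn":[0,0,0],"fingers":0},{"delta_pos":[0,0,-0.2],"turn":[0,0,0],"fingers":0},{"delta_pos":[0,0,-0.2],"turn":[0,0,0],"fingers":0}]'

```text
clock: 28.9
position: [0.4801, -0.3861, 0.187]
ee_rot: [1.0, 0.015, 0.003, 0.002]
ft_force: [0.2, -0.2, -1.0]
grip_width: 0.999
grasp_force: 0.0
```

```bash
python3 st.py; python3 - <<'E'
import cv2
from workcell import camera
c=camera("side");cv2.imwrite("pics/s6.png",c["color"][:,:,::-1])
E
```

```text
-0.595 [-0.01 -0.   -0.05] [ 0.2 -0.2 -1. ] [1.    0.015 0.003 0.002]
plate 0.4582
board 0.5066
```

View pics/s6.png

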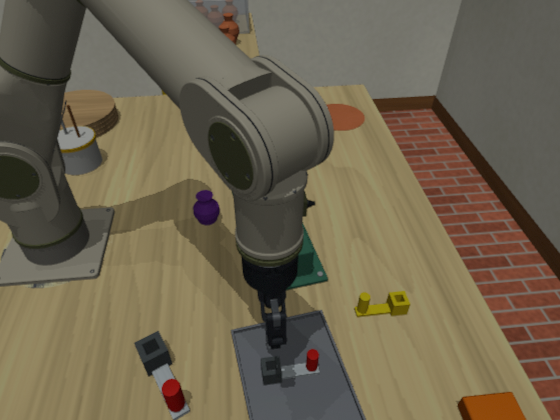

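The crank lies flat in the tray, hub at (270,370) and knob at (312,360), and the gripper is clear of it.

```bash
python3 -c "
from workcell import *
print(hand_in())"
```

```text
the job is handed in; nothing more can be done
None
```

I handed the job in at about 29 s: I wound the plate up flush to its stop and set the crank back in the tray, socket down and released; `hand_in()` gave no verdict, and the arm hid the jug and jars in the last picture, though they were standing in the one before.

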